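Load the heel press and set its selector for the job's colour

TASK

Look which last stands on the blue mat: its band tells the colour of the job. Take the heel block of that colour from the rack and set it down gently, upright and fully down, in the cradle of the heel press with its rounded back towards the green end wall; then turn the selector so that its pointer stands on the tab of the same colour. Leave the lasts, the other heel blocks and everything else on the bench where they are.

Things in the scene. Friction and masses are not known exactly. Their poses are not given: they have to be found in the camera images.
- press: Fixed heel press: grey housing 200 (x) x 300 (y) x 50 mm high, origin at the centre of its underside, x away from the robot at yaw 0. On its flat top (50 mm up): heel cradle on the left (+y), selector on the right (-y). At x = +80, y = +5 mm stands a column 26 mm thick, 130 mm above the top, its head swung out over the back edge.
- cradle (a point): Centre of the cradle's floor (black pad on the press top, z 50 mm), axes as the press's. The block lies with its long side along x between two end walls 66 mm apart inside, 8 thick, 40 wide, 50 mm tall (front steel; back, at +x, green): no room for a finger there. Along the long sides only rails 5 mm high, 42 mm apart inside.
- dial_axis (a point): Selector's axis at the press top (z 50 mm). Grey knob: disc 46 mm across, 8 mm high, on it a grip bar 48 mm long, 14 mm thick (grip across this), its top 36 mm above the press top. The bar's pointer end has a white line and tip. Four tabs (white = off, red, yellow, blue) lie round it at 46 mm radius.
- dial_pointer (a point): Point straight ahead of the bar's pointer end (white line on top and white tip), 46 mm from the axis, just where the tabs lie.
- dial (a joint): Selector angle, rad, growing clockwise seen from above. Detents: 0 (white tab, off; it starts here), 0.898, 1.795 and 2.693; stops just beyond the first and last. Springs into the nearest detent when let go; about 0.1 N m to turn on. At 0 the pointer stands 1.346 rad anticlockwise of press x.
- rack: Fixed plywood rack, base 78 (x) x 145 (y) x 6 mm, origin at the centre of its underside. Bays at y = -45, 0, +45 mm, parted by walls 6 mm thick, 46 long, 36 high above the base; each holds a block, long side along x, no room for a finger between neighbours. Bay ends open but for a lip at 33 to 38 mm from the middle, its top 11 mm above the bench.
- job_mat: Blue felt mat 210 x 110 x 4 mm, fixed, origin at the centre of its underside. The one last standing on it names the colour of the job; the other two stand on a grey board on the right.
- rivet_tin: Tin, 66 mm across, 60 mm high, loose, origin at the centre of its underside.
- spool: Cream thread spool standing upright, 38 mm across, 46 mm high, loose, origin at the centre of its underside.
- awl: Wood-handled awl lying along its x axis, 160 mm long, 26 mm thick, loose, origin under its middle.
- hammer: Hammer lying along its x axis, 220 mm long, head at +x, 90 mm wide and 26 mm high, loose, origin under its middle.
- glue_jar: Jar, 70 mm across, 90 mm high, loose, origin at the centre of its underside.
- tab_red: Red disc 15 mm across and 2 mm thick on the press top, at one of the selector's three working detents (which one varies). Origin at its centre.
- heel_red: Loose heel block, 58 (x) x 34 (y) x 40 mm high, about 90 g: brown leather with a red rubber top 12 mm thick. Flat front at -x, half-round back (17 mm radius) at +x. Origin at the centre of its underside.
- heel_red_back (a point): Middle of the rounded back end of the red heel block, 29 mm from its centre, 20 mm up.
- last_red: Wooden shoe last with a red band and red disc on its ankle end, 185 mm long (x), 62 mm wide, 91 mm high, loose. Origin in the middle of its underside.
- tab_yellow: Yellow disc 15 mm across and 2 mm thick on the press top, at one of the selector's three working detents (which one varies). Origin at its centre.
- heel_yellow: Loose heel block, 58 (x) x 34 (y) x 40 mm high, about 90 g: brown leather with a yellow rubber top 12 mm thick. Flat front at -x, half-round back (17 mm radius) at +x. Origin at the centre of its underside.
- heel_yellow_back (a point): Middle of the rounded back end of the yellow heel block, 29 mm from its centre, 20 mm up.
- last_yellow: Wooden shoe last with a yellow band and yellow disc on its ankle end, 185 mm long (x), 62 mm wide, 91 mm high, loose. Origin in the middle of its underside.
- tab_blue: Blue disc 15 mm across and 2 mm thick on the press top, at one of the selector's three working detents (which one varies). Origin at its centre.
- heel_blue: Loose heel block, 58 (x) x 34 (y) x 40 mm high, about 90 g: brown leather with a blue rubber top 12 mm thick. Flat front at -x, half-round back (17 mm radius) at +x. Origin at the centre of its underside.
- heel_blue_back (a point): Middle of the rounded back end of the blue heel block, 29 mm from its centre, 20 mm up.
- last_blue: Wooden shoe last with a blue band and blue disc on its ankle end, 185 mm long (x), 62 mm wide, 91 mm high, loose. Origin in the middle of its underside.
There are look-alikes about, which are no part of the job. What is shaped like the heel_yellow but pink or turquoise is not meant.

How it is judged:
By the outcome, as a careful person would: the job done as asked, in the order asked, and still so for the second after the job is handed in, with the robot touching nothing.
It also fails if it takes over 72 s, if anything falls off the work surface, if the arm or the gripper's body presses on something with over 40 N, if the wrist force passes 120 N, or if a joint passes its speed limit or range.

ROBOT

A 6-joint arm with a two-finger parallel gripper is mounted at the origin on the work surface. World frame = base frame: x ahead of the robot, y to its left, z up, the work surface at z = 0. Lengths are in m, angles in rad, forces in N, time in s.
With the tool pointing down it reaches from about 0.375 to 0.75 m from the base axis. Payload 9 kg.
Tool frame: the origin (TCP) lies midway between the tips of the shut fingers; the grasp point (between the pads) lies 19 mm behind it (pinch_z is the distance from the TCP to the grasp point, in m); z points along the fingers, y is the line along which they close (so a half turn about z gives the same grasp; the last joint's range is limited). The gripper opens to 85 mm and grips with 20 to 120 N. Pads are 22 mm wide; open, the fingers measure 114 mm over their backs; the gripper's body (76 mm by 85 mm) begins 54 mm behind the grasp point. The pads swing forward as they close: fully open they stand 13 mm farther back than shut.
Start: joints at [1.031, 0.104, 0.097, 1.564, 0, 1.353], TCP at [0.19, 0.569, 0.231] pointing down, gripper open.
Joint ranges: [-2.99, 2.99], [-0.84, 1.86], [-1.1, 1.16], [-1.84, 2.11], [-1.51, 1.56], [-3.14, 3.14]. Speed limits (rad/s): [2.22, 2.22, 2.57, 3.14, 3.14, 3.14].

INTERFACE

Orientations are given as [roll, pitch, yaw] about the fixed x, y, z axes, in that order (R = Rz(yaw) Ry(pitch) Rx(roll)).
In Python, from station import get_state, snapshot, calibration, close_job, pinch_z gives the robot as it stands.
- The arm moves only by the tool jog_arm, never from a script. Its argument "targets" is a list of rows, each a list of 5 numbers: the shift along the world's x, y, z in units of 0.03 m (1.0 is 0.03 m), then the turn about the world's z in units of 30 degrees (1.0 is 30 degrees), then the opening, from -1 (shut) to 1 (fully open). A call has 1 to 5 rows; each row shifts and turns the commanded pose from where the row before left it; what a row does not reach is not made up. A row lasts 1/12 s, in which the tool goes at most 41.7 mm and 7.16 degrees, less where a joint would pass 70% of its speed; a pose out of reach is approached as far as the arm can. A call with a number of a shift or a turn outside -1 to 1 is refused whole. A call with a gripper value outside its range is refused whole. The fingers move at their own pace and stop on an object; "squeeze" is the grip in N (left out, the last holds). Time passes only in rows, so rows that do not move let the fingers close. It gives the time, the measured TCP pose, the force, the opening and the grip force at its end, in the units of the state.
- get_state(): the state, without advancing time (a new reading comes with each control period).
- snapshot(name): name is "side" or "top" or "wrist"; returns the picture (384x512x3 uint8, red, green, blue); there is no depth.
- calibration(name): a dict with "intrinsics" (3x3 intrinsics, pixels), "T" (4x4, takes a point from camera to world coordinates); the wrist camera has in their place "T_tool_cam" (4x4, takes a point from camera to tool coordinates, whose origin is the TCP and whose axes are the flange's). Camera axes: x right, y down, z forward; pixel columns grow to the right and rows downward; lengths in m; the calibration is good to about 2 mm. A picture is of the moment at which its call begins: read the wrist's pose just before it. calibration takes no time and is no camera call.
- close_job(): hands the job in; it is judged then, once.
The state is a dict: "t": time; "qpos": joint angles; "qd": joint speeds; "effort": joint torques, N m; "ee_pos": TCP position; "tool_rot": TCP orientation; "contact_force": force on the tool from outside, world axes, zero at the start; "wrist_torque": the same for the moment, N m; "opening": opening from 0.0 (shut) to 1.0 (fully open); "finger_force": force on a finger pad.
Only numpy, scipy, OpenCV 4.12 (cv2) and the standard library are available. Lean on these libraries where they do the work, as an engineer would, in place of code of your own. Each camera call takes 0.05 s, during which the arm holds its last target. There are 200 camera calls.

## Working session

There is one attempt and no reset: what is moved stays moved. The work goes in short steps, Python scripts to look and compute and a tool call to move; the robot and the scene stay as the last step left them, time stands still between calls to the robot, and variables do not carry over. Pictures are saved under pics/ and viewed, at most 10 in all, crops included, and the job is handed in when it is done.

Besides the shell and the picture viewer there is one more tool, called after ">>>" as name(argument=value, ...), one argument or row to a line, values as JSON. jog_arm: Moves the arm, as the interface text tells. Its arguments: {"type":"object","properties":{"targets":{"type":"array","items":{"type":"array","items":{"type":"number","minimum":-1,"maximum":1}}},"squeeze":{"type":"number"}},"required":["targets"]}

```bash
mkdir -p pics; cat > h.py <<'E'
import numpy as np, cv2
from station import get_state, snapshot, calibration, close_job, pinch_z
def cast(name,uv,z):
    c=calibration(name);K=np.array(c["intrinsics"]);T=np.array(c["T"])
    return castT(K,T,uv,z)
def castT(K,T,uv,z):
    uv=np.atleast_2d(np.array(uv,float))
    d=(T[:3,:3]@np.linalg.inv(K)@np.c_[uv,np.ones(len(uv))].T).T
    o=T[:3,3]; return o+d*((z-o[2])/d[:,2])[:,None]
def save(name,fn,crop=None,s=1):
    im=snapshot(name); 
    np.save('pics/'+fn+'.npy',im)
    v=im if crop is None else im[crop[1]:crop[3],crop[0]:crop[2]]
    cv2.imwrite('pics/'+fn+'.png',cv2.resize(v[:,:,::-1],None,fx=s,fy=s,interpolation=cv2.INTER_CUBIC)); return im
E
python3 - <<'E'
from h import *
save('top','top1',s=1.5);save('side','side1',s=1.5)
print(get_state(),pinch_z)
for n in('top','side'):print(calibration(n))
E
```

```text
{'t': 0.1, 'qpos': array([ 1.03127324e+00,  1.04667409e-01,  9.65704195e-02,  1.56388231e+00,
       -1.91442475e-05,  1.35307806e+00]), 'qd': array([-3.49503633e-04, -9.36069920e-04,  2.40006995e-03,  6.98465563e-04,
        1.55391298e-03, -1.42624367e-05]), 'effort': array([ 5.97326682e-03, -5.58206570e+01,  5.04720318e+01,  1.29948033e-02,
       -4.25132694e-04, -6.62817615e-05]), 'ee_pos': array([0.18962478, 0.56894725, 0.23059665]), 'tool_rot': array([-3.14043347e+00, -2.36832994e-04,  2.81978771e+00]), 'contact_force': array([-0.40638542, -0.30694289,  0.34243549]), 'wrist_torque': array([ 0.03126586, -0.01556908, -0.04381323]), 'finger_force': 0.0, 'opening': 0.9971608903892019} 0.0187
{'intrinsics': array([[360.22336168,   0.        , 258.7461589 ],
       [  0.        , 360.22336168, 195.65043712],
       [  0.        ,   0.        ,   1.        ]]), 'T': array([[-0.01961323, -0.99000159,  0.139686  ,  0.33091571],
       [-0.99979974,  0.01886539, -0.00667597, -0.01997502],
       [ 0.00397399, -0.13978896, -0.99017334,  1.5409765 ],
       [ 0.        ,  0.        ,  0.        ,  1.        ]])}
{'intrinsics': array([[351.51913619,   0.        , 253.56440595],
       [  0.        , 351.51913619, 194.59748358],
       [  0.        ,   0.        ,   1.        ]]), 'T': array([[ 0.86880138, -0.38073864,  0.31657899,  0.15386583],
       [-0.4948154 , -0.64369799,  0.58378988, -0.73699111],
       [-0.01849011, -0.66384561, -0.74764104,  0.93927552],
       [ 0.        ,  0.        ,  0.        ,  1.        ]])}
```

View pics/top1.png

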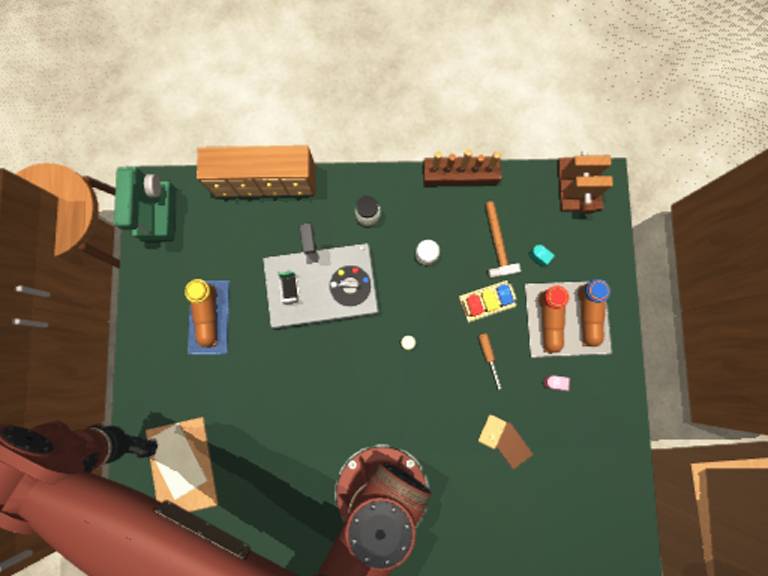

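View pics/side1.png

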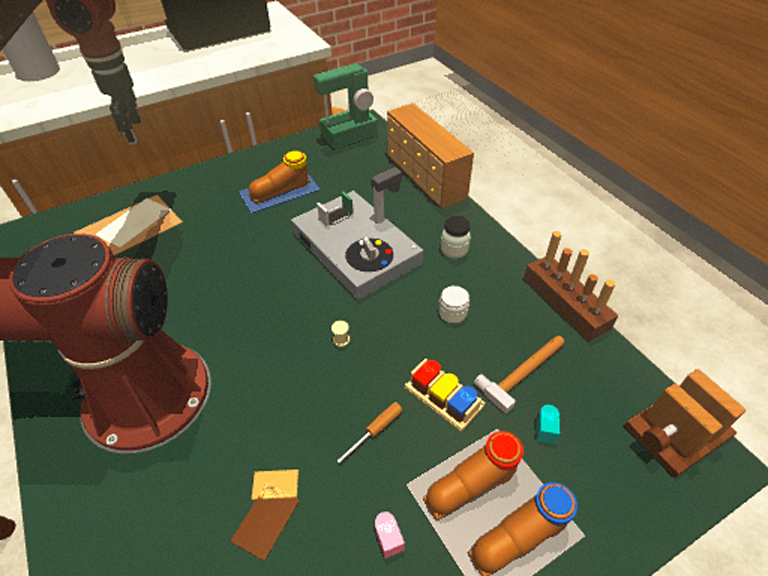

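The yellow last stands on the blue mat (top view px ~(197,290) of the enlarged picture), so the job is yellow. The rack is at (488,300), its middle block yellow. The press is at (320,285). The yellow tab is at about (341,271).

```bash
python3 - <<'E'
from h import *
im=np.load('pics/top1.npy');hsv=cv2.cvtColor(im,cv2.COLOR_RGB2HSV)
def blobs(lo,hi,z,roi,mn=4,n='top'):
    m=cv2.inRange(hsv,lo,hi);k=np.zeros_like(m);k[roi[1]:roi[3],roi[0]:roi[2]]=255
    cs,_=cv2.findContours(m&k,0,1)
    N,l,st,ce=cv2.connectedComponentsWithStats(m&k)
    for i in range(1,N):
        if st[i,4]>=mn:print(ce[i].round(1),st[i,4],cast(n,ce[i],z)[0].round(4))
R={'red':((0,150,120),(6,255,255)),'yel':((24,150,140),(34,255,255)),'blue':((104,150,120),(120,255,255))}
for c,(l,h) in R.items():
    print(c,'rack');blobs(l,h,.046,(300,180,350,216),15)
    print(c,'tab');blobs(l,h,.052,(215,170,252,208))
print('spool',cast('top',(272,228),.046),'pink',cast('top',(372,255),.04), 'awl',cast('top',[(321,224),(332,258)],.01))
print('hammer',cast('top',[(326,136),(336,180)],.02))
print('press corners',cast('top',[(176,172),(245,163),(251,208),(182,217)],.05))
print('tin',cast('top',(285,168),.06),'jar',cast('top',(245,140),.09))
v=np.hstack([cv2.resize(im[140:225,165:265,::-1],None,fx=4.5,fy=4.5,interpolation=2),cv2.resize(im[165:250,290:360,::-1],None,fx=4.5,fy=4.5,interpolation=2)])
cv2.imwrite('pics/crop1.png',v);print(v.shape)
print(calibration('wrist'))
E
```

```text
red rack
[316.3 203. ] 109 [ 0.5063 -0.2702  0.046 ]
red tab
[236.4 179.9] 11 [0.6095 0.0627 0.052 ]
yel rack
[326.7 200.2] 100 [ 0.517 -0.314  0.046]
yel tab
[227. 181.] 9 [0.6056 0.102  0.052 ]
blue rack
[336.5 196.4] 86 [ 0.5324 -0.3559  0.046 ]
blue tab
[243.1 186.1] 8 [0.5825 0.0346 0.052 ]
spool [[ 0.40555873 -0.08225618  0.046     ]] pink [[ 0.28702542 -0.49150381  0.04      ]] awl [[ 0.42025566 -0.29232038  0.01      ]
 [ 0.27705494 -0.33223419  0.01      ]]
hammer [[ 0.80306948 -0.32921716  0.02      ]
 [ 0.60702298 -0.36325104  0.02      ]]
press corners [[0.64855947 0.31673672 0.05      ]
 [0.68193385 0.02542057 0.05      ]
 [0.48999616 0.00320548 0.05      ]
 [0.4580198  0.28954476 0.05      ]]
tin [[ 0.65496759 -0.14247534  0.06      ]] jar [[0.77034224 0.02280555 0.09      ]]
(382, 765, 3)
{'intrinsics': array([[304.83365127,   0.        , 255.94226804],
       [  0.        , 304.83365127, 186.21111486],
       [  0.        ,   0.        ,   1.        ]]), 'T_tool_cam': array([[ 4.60546348e-04, -9.57796560e-01, -2.87446583e-01,
         7.42530594e-02],
       [ 9.99999170e-01,  7.87006139e-04, -1.02017496e-03,
        -9.57177957e-04],
       [ 1.20334230e-03, -2.87445874e-01,  9.57796127e-01,
        -1.42624829e-01],
       [ 0.00000000e+00,  0.00000000e+00,  0.00000000e+00,
         1.00000000e+00]])}
```

View pics/crop1.png

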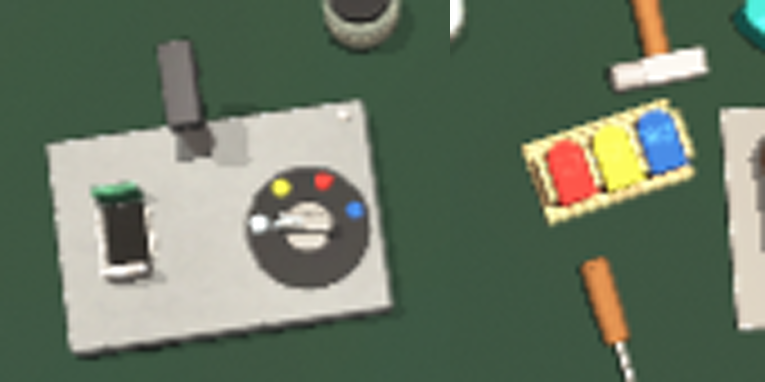

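The crop shows the cradle with its green wall on the far side, the selector with its white, yellow, red and blue tabs, and the rack with yellow in the middle bay. The tab geometry agrees: axis near (0.567, 0.078), press yaw about 6.4°, and yellow on the first working detent. Next I'll look over the rack with the wrist camera.

>>> jog_arm(
  targets=[
    [0.8,-0.95,0,-0.18,1],
    [0.8,-0.95,0,-0.18,1],
    [0.8,-0.95,0,-0.18,1],
    [0.8,-0.95,0,-0.18,1],
    [0.8,-0.95,0,-0.18,1],
  ],
)

```text
t: 0.52
ee_pos: [0.3103, 0.4252, 0.231]
tool_rot: [-3.141, -0.0, 2.344]
contact_force: [0.6, 0.2, -1.1]
opening: 1.001
finger_force: 0.0
```

>>> jog_arm(
  targets=[
    [0.8,-0.95,0,-0.18,1],
    [0.8,-0.95,0,-0.18,1],
    [0.8,-0.95,0,-0.18,1],
    [0.8,-0.95,0,-0.18,1],
    [0.8,-0.95,0,-0.18,1],
  ],
)

```text
t: 0.93
ee_pos: [0.4305, 0.2826, 0.2311]
tool_rot: [-3.141, -0.0, 1.873]
contact_force: [0.2, 0.5, -0.2]
opening: 0.994
finger_force: 0.0
```

>>> jog_arm(
  targets=[
    [0.2,-1,0,0,1],
    [0.2,-1,0,0,1],
    [0.2,-1,0,0,1],
    [0.2,-1,0,0,1],
    [0.2,-1,0,0,1],
  ],
)

```text
t: 1.35
ee_pos: [0.4596, 0.1328, 0.231]
tool_rot: [-3.141, -0.0, 1.877]
contact_force: [1.2, 0.5, -0.3]
opening: 1.001
finger_force: 0.0
```

>>> jog_arm(
  targets=[
    [0.2,-1,0,0,1],
    [0.2,-1,0,0,1],
    [0.2,-1,0,0,1],
    [0.2,-1,0,0,1],
    [0.2,-1,0,0,1],
  ],
)

```text
t: 1.77
ee_pos: [0.4896, -0.0173, 0.2311]
tool_rot: [-3.141, -0.0, 1.877]
contact_force: [0.9, 1.0, -0.3]
opening: 1.001
finger_force: 0.0
```

>>> jog_arm(
  targets=[
    [0.2,-1,0,0,1],
    [0,-1,0,0,1],
    [0,-1,0,0,1],
    [0,-1,0,0,1],
    [0,-1,0,0,1],
  ],
)

```text
t: 2.18
ee_pos: [0.4954, -0.1672, 0.231]
tool_rot: [-3.141, -0.0, 1.877]
contact_force: [0.2, 0.4, -0.0]
opening: 1.003
finger_force: 0.0
```

>>> jog_arm(
  targets=[
    [0,-1,0,0,1],
    [0,-1,0,0,1],
    [0,-1,0,0,1],
    [0,-1,0,0,1],
    [0,0,0,0,1],
  ],
)

```text
t: 2.6
ee_pos: [0.495, -0.2903, 0.2301]
tool_rot: [-3.141, 0.0, 1.874]
contact_force: [-0.1, 0.6, 0.7]
opening: 0.999
finger_force: 0.0
```

```bash
cat >> h.py <<'E'
from scipy.spatial.transform import Rotation
def wristT():
    s=get_state();c=calibration('wrist');T=np.eye(4);T[:3,:3]=Rotation.from_euler('xyz',s['tool_rot']).as_matrix();T[:3,3]=s['ee_pos']
    return np.array(c['intrinsics']),T@np.array(c['T_tool_cam'])
def wshot(fn,s=1.5):
    K,T=wristT();im=save('wrist',fn,s=s);np.savez('pics/'+fn+'_T.npz',K=K,T=T);return im,K,T
def rect(mask,K,T,z):
    cs,_=cv2.findContours(mask,0,1);c=max(cs,key=cv2.contourArea).reshape(-1,2)
    P=castT(K,T,c,z)[:,:2]*1000
    return cv2.minAreaRect(P.astype(np.float32)),P
E
python3 - <<'E'
from h import *
s=get_state();print(s['t'],s['ee_pos'],s['tool_rot'])
im,K,T=wshot('w1')
hsv=cv2.cvtColor(im,cv2.COLOR_RGB2HSV)
for n,l,h in(('red',(0,150,100),(6,255,255)),('yel',(24,170,140),(34,255,255)),('blue',(104,150,100),(120,255,255))):
    r,P=rect(cv2.inRange(hsv,l,h),K,T,.046);print(n,r)
E
```

```text
2.6 [ 0.49495602 -0.29026147  0.23010221] [-3.14056545e+00  2.68798322e-04  1.87354818e+00]
red ((508.3299255371094, -270.1446228027344), (56.34320068359375, 34.874000549316406), 17.383230209350586)Traceback (most recent call last):
  File "<stdin>", line 6, in <module>
  File "h.py", line 22, in rect
    cs,_=cv2.findContours(mask,0,1);c=max(cs,key=cv2.contourArea).reshape(-1,2)
                                      ~~~^^^^^^^^^^^^^^^^^^^^^^^^
ValueError: max() iterable argument is empty
```

View pics/w1.png

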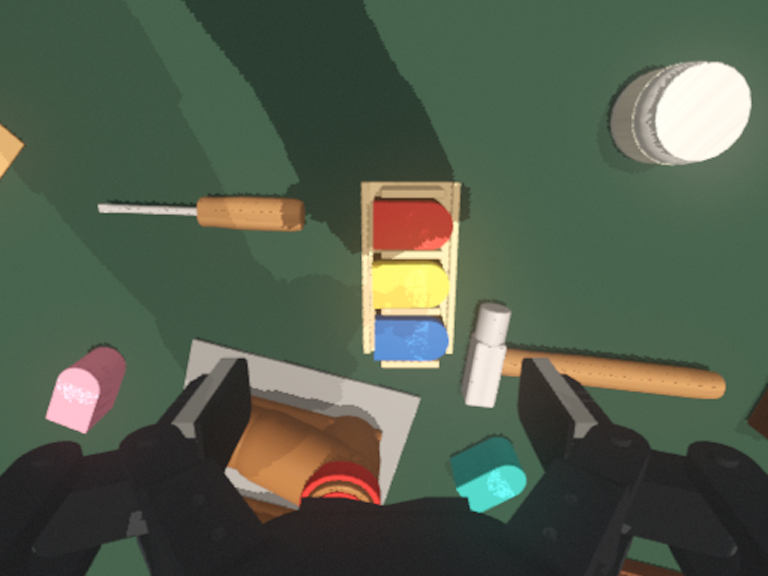

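The wrist view shows the rounded backs of all three blocks to the right (rack +x). Yellow is at px (410,285) of the enlarged picture, and the hammer head's top edge at (490,302) lies close to the far finger's path.

```bash
python3 - <<'E'
from h import *
im=np.load('pics/w1.npy');d=np.load('pics/w1_T.npz');K,T=d['K'],d['T']
hsv=cv2.cvtColor(im,cv2.COLOR_RGB2HSV)
for v in((240,188,300,195),):print(hsv[190,272],im[190,272],im[224,272],hsv[224,272])
for n,l,h in(('yel',(20,150,150),(35,255,255)),('blue',(100,150,80),(125,255,255))):
    m=cv2.inRange(hsv,l,h);m[:, :235]=0;m[260:]=0;m[:,312:]=0
    r,P=rect(m,K,T,.046);print(n,r)
# along-axis frame
a=np.radians(17.3);R=np.array([[np.cos(a),np.sin(a)],[-np.sin(a),np.cos(a)]])
ham=np.array([(479,305),(509,303),(466,402),(494,407)])/1.5
Y=castT(K,T,[(410/1.5,285/1.5)],.046)[0,:2]
for z in(.026,.013,0.0):print(z,((castT(K,T,ham,z)[:,:2]-Y)@R.T*1000).round(1).tolist())
rk=np.array([(361,182),(461,182),(362,353),(453,353)])/1.5
for z in(.011,):print('rack lip outer',((castT(K,T,rk,z)[:,:2]-Y)@R.T*1000).round(1).tolist())
E
```

```text
[ 30 123 255] [255 255 132] [102 150 215] [107 134 215]
yel ((513.877197265625, -298.697998046875), (50.067466735839844, 5.4986371994018555), 16.076831817626953)Traceback (most recent call last):
  File "<stdin>", line 7, in <module>
  File "h.py", line 22, in rect
    cs,_=cv2.findContours(mask,0,1);c=max(cs,key=cv2.contourArea).reshape(-1,2)
                                      ~~~^^^^^^^^^^^^^^^^^^^^^^^^
ValueError: max() iterable argument is empty
```

```bash
python3 - <<'E'
from h import *
im=np.load('pics/w1.npy');d=np.load('pics/w1_T.npz');K,T=d['K'],d['T']
hsv=cv2.cvtColor(im,cv2.COLOR_RGB2HSV)
for n,l,h in(('red',(0,150,100),(6,255,255)),('yel',(27,90,200),(34,255,255)),('blue',(100,60,80),(125,255,255))):
    m=cv2.inRange(hsv,l,h);m[:, :235]=0;m[260:]=0;m[:,312:]=0
    try: r,P=rect(m,K,T,.046);print(n,np.round(r[0],1),np.round(r[1],1),r[2])
    except ValueError:print(n)
a=np.radians(17.3);R=np.array([[np.cos(a),np.sin(a)],[-np.sin(a),np.cos(a)]])
ham=np.array([(479,305),(509,303),(466,402),(494,407)])/1.5
Y=castT(K,T,[(410/1.5,285/1.5)],.046)[0,:2];print(Y)
for z in(.026,.013,0.0):print(z,((castT(K,T,ham,z)[:,:2]-Y)@R.T*1000).round(1).tolist())
rk=np.array([(361,182),(461,182),(362,353),(453,353)])/1.5
for z in(.011,):print('rack lip outer',((castT(K,T,rk,z)[:,:2]-Y)@R.T*1000).round(1).tolist())
E
```

```text
red [ 508.3 -270.1] [56.3 34.9] 17.383230209350586
yel [ 521.1 -313.6] [57.5 33. ] 17.39525032043457
blue [ 535.4 -355.4] [57. 38.] 14.38559341430664
[ 0.52080813 -0.31344081]
0.026 [[57.0, -23.1], [81.0, -21.3], [51.3, -111.9], [75.7, -116.7]]
0.013 [[59.9, -27.8], [84.8, -26.0], [53.9, -119.9], [79.3, -124.9]]
0.0 [[62.7, -32.5], [88.6, -30.6], [56.6, -128.0], [82.8, -133.2]]
rack lip outer [[-37.5, 72.8], [40.2, 72.9], [-38.5, -73.0], [40.5, -72.8]]
```

>>> jog_arm(
  targets=[
    [0.87,-0.77,0,0,0.75],
    [0,0,-1,0,0.75],
    [0,0,-1,0,0.75],
    [0,0,-1,0,0.75],
    [0,0,-1,0,0.75],
  ],
)

```text
t: 3.07
ee_pos: [0.522, -0.3079, 0.1097]
tool_rot: [-3.142, -0.001, 1.878]
contact_force: [-0.0, 0.6, -0.2]
opening: 0.875
finger_force: 0.0
```

>>> jog_arm(
  targets=[
    [0,0,-0.8,0,0.75],
    [0,0,-0.5,0,0.75],
    [0,0,0,0,0.75],
    [0,0,0,0,0.75],
  ],
)

```text
t: 3.4
ee_pos: [0.5215, -0.3077, 0.0719]
tool_rot: [-3.141, -0.002, 1.878]
contact_force: [-0.1, -0.2, 0.3]
opening: 0.873
finger_force: 0.0
```

```bash
python3 - <<'E'
from h import *
s=get_state();print(s['ee_pos'],s['tool_rot'],s['opening'])
im,K,T=wshot('w2',1)
E
```

```text
[ 0.5214756  -0.30766075  0.07185716] [-3.14083677e+00 -1.73166293e-03  1.87803088e+00] 0.8733318389208277
```

View pics/w2.png

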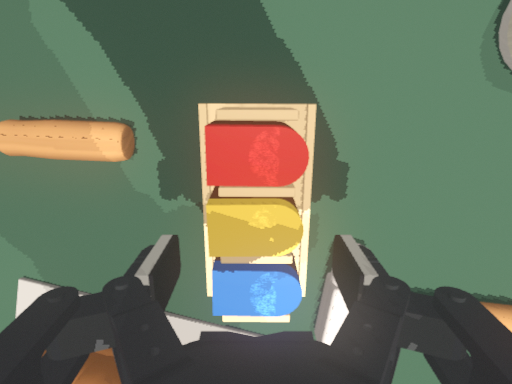

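The fingers straddle the rack, with the yellow block at about px (255,227). I'll measure it again from here.

```bash
python3 - <<'E'
from h import *
im=np.load('pics/w2.npy');d=np.load('pics/w2_T.npz');K,T=d['K'],d['T']
hsv=cv2.cvtColor(im,cv2.COLOR_RGB2HSV)
print(hsv[245,240],hsv[245,285])
m=cv2.inRange(hsv,(21,150,120),(34,255,255));m[:, :200]=0;m[265:]=0;m[:,305:]=0;m[:195]=0
m=cv2.morphologyEx(m,cv2.MORPH_CLOSE,np.ones((15,15)))
r,P=rect(m,K,T,.046);print(r); print(get_state()['ee_pos'],get_state()['tool_rot'])
E
```

```text
[ 23 156 211] [ 22 151 213]
((520.5032958984375, -311.87835693359375), (56.8778076171875, 37.42329406738281), 18.657278060913086)
[ 0.52219483 -0.30849595  0.0732614 ] [3.14119371e+00 3.74804807e-04 1.87792817e+00]
```

>>> jog_arm(
  targets=[
    [-0.03,-0.16,-0.5,-0.01,0.75],
    [0,0,-0.5,0,0.75],
    [0,0,-0.5,0,0.75],
    [0,0,-0.47,0,0.75],
    [0,0,0,0,0.75],
  ],
)

```text
t: 3.87
ee_pos: [0.5205, -0.313, 0.0122]
tool_rot: [-3.141, -0.001, 1.872]
contact_force: [-0.4, 0.4, -0.3]
opening: 0.874
finger_force: 0.0
```

>>> jog_arm(
  targets=[
    [0,0,0,0,0.5],
    [0,0,0,0,0.3],
    [0,0,0,0,0.1],
    [0,0,0,0,0],
    [0,0,0,0,0],
  ],
  squeeze=30,
)

```text
t: 4.28
ee_pos: [0.522, -0.3146, 0.0154]
tool_rot: [3.14, 0.003, 1.872]
contact_force: [-0.4, 0.6, 7.4]
opening: 0.67
finger_force: 32.8
```

>>> jog_arm(
  targets=[
    [0,0,0,0,0],
    [0,0,0,0,0],
  ],
)

```text
t: 4.45
ee_pos: [0.522, -0.3145, 0.0154]
tool_rot: [3.14, 0.003, 1.872]
contact_force: [-0.7, 0.9, 7.6]
opening: 0.666
finger_force: 32.7
```

>>> jog_arm(
  targets=[
    [0,0,0.2,0,-0.1],
    [0,0,0.4,0,-0.1],
    [0,0,0.7,0,-0.1],
    [0,0,0.8,0,-0.1],
    [0,0,0.8,0,-0.1],
  ],
)

```text
t: 4.87
ee_pos: [0.5208, -0.3135, 0.1021]
tool_rot: [3.142, -0.0, 1.872]
contact_force: [-0.0, -0.5, -0.4]
opening: 0.671
finger_force: 32.4
```

```bash
python3 - <<'E'
from h import *
s=get_state();print(s['ee_pos'],s['tool_rot'],s['opening'],s['finger_force'])
wshot('w3',1)
E
```

```text
[ 0.52081974 -0.31347499  0.10211377] [ 3.14151757e+00 -1.98972582e-05  1.87210515e+00] 0.6711456426505389 32.364223301410675
```

View pics/w3.png

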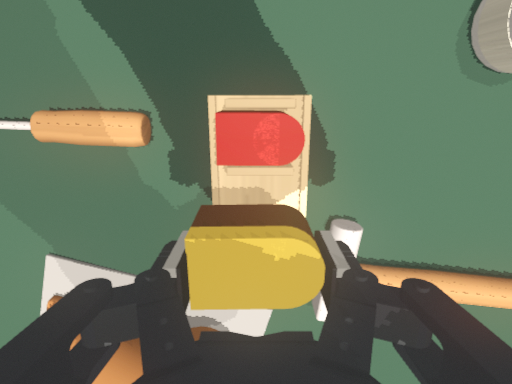

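The yellow block is held level, its rounded back to the right. I'll carry it to the clear bench and set it down there to regrip.

>>> jog_arm(
  targets=[
    [0,0.9,0,0,-0.1],
    [0,0.9,0,0,-0.1],
    [0,0.9,0,0,-0.1],
    [0,0.9,0,0,-0.1],
    [0,0.9,0,0,-0.1],
  ],
)

```text
t: 5.33
ee_pos: [0.521, -0.1777, 0.1013]
tool_rot: [3.141, 0.001, 1.872]
contact_force: [0.5, 0.7, -1.4]
opening: 0.672
finger_force: 32.4
```

>>> jog_arm(
  targets=[
    [0,0.9,-0.5,0,-0.1],
    [0,0.7,-0.6,0,-0.1],
    [0,0,-0.7,0,-0.1],
    [0,0,-0.6,0,-0.1],
    [0,0,-0.3,0,-0.1],
  ],
)

```text
t: 5.75
ee_pos: [0.5202, -0.1297, 0.018]
tool_rot: [-3.141, -0.001, 1.873]
contact_force: [-0.4, -0.1, -0.6]
opening: 0.672
finger_force: 32.4
```

>>> jog_arm(
  targets=[
    [0,0,-0.15,0,-0.1],
    [0,0,-0.1,0,-0.1],
    [0,0,-0.05,0,-0.1],
    [0,0,0,0,-0.1],
  ],
)

```text
t: 6.08
ee_pos: [0.5215, -0.1312, 0.011]
tool_rot: [3.141, 0.001, 1.872]
contact_force: [0.2, -0.0, -0.7]
opening: 0.669
finger_force: 32.3
```

>>> jog_arm(
  targets=[
    [0,0,-0.05,0,-0.1],
    [0,0,-0.04,0,-0.1],
    [0,0,0,0,-0.1],
  ],
)

```text
t: 6.33
ee_pos: [0.5217, -0.1312, 0.0093]
tool_rot: [3.141, 0.001, 1.872]
contact_force: [-4.1, 2.0, 11.5]
opening: 0.669
finger_force: 33.6
```

>>> jog_arm(
  targets=[
    [0,0,0,0,0.4],
    [0,0,0,0,0.7],
    [0,0,0,0,0.7],
    [0,0,0.7,0,0.7],
    [0,0,0.9,0,0.7],
  ],
)

```text
t: 6.75
ee_pos: [0.5191, -0.1297, 0.0536]
tool_rot: [-3.138, -0.003, 1.872]
contact_force: [-0.0, -0.1, 0.6]
opening: 0.85
finger_force: 0.0
```

>>> jog_arm(
  targets=[
    [0,0,1,0.2,0.7],
    [0,0,1,0.2,0.7],
    [0,0,0.6,0.2,0.7],
    [0,0,0,0.2,0.7],
    [0,0,0,0.2,0.7],
  ],
)

```text
t: 7.17
ee_pos: [0.522, -0.1312, 0.1353]
tool_rot: [3.141, 0.003, 2.401]
contact_force: [-0.1, 0.3, -0.7]
opening: 0.847
finger_force: 0.0
```

>>> jog_arm(
  targets=[
    [0,0,0,0.2,0.7],
    [0,0,0,0.2,0.7],
    [0,0,0,0.2,0.7],
    [0,0,0,0.2,0.7],
    [0,0,0,0.2,0.7],
  ],
)

```text
t: 7.58
ee_pos: [0.5209, -0.1306, 0.1334]
tool_rot: [3.141, -0.0, 2.924]
contact_force: [-0.6, 0.4, -0.6]
opening: 0.853
finger_force: 0.0
```

>>> jog_arm(
  targets=[
    [0,0,0,0.2,0.5],
    [0,0,0,0.2,0.5],
    [0,0,0,0.2,0.5],
    [0,0,0,0.2,0.5],
    [0,0,0,0.2,0.5],
  ],
)

```text
t: 8.0
ee_pos: [0.5209, -0.1307, 0.1334]
tool_rot: [3.141, -0.0, -2.835]
contact_force: [-0.3, 0.3, 0.2]
opening: 0.752
finger_force: 0.0
```

>>> jog_arm(
  targets=[
    [0,0,0,0,0.5],
    [0,0,0,0,0.5],
  ],
)

```text
t: 8.17
ee_pos: [0.5209, -0.1307, 0.1334]
tool_rot: [3.141, -0.0, -2.844]
contact_force: [0.4, 0.9, 0.8]
opening: 0.752
finger_force: 0.0
```

```bash
python3 - <<'E'
from h import *
s=get_state();print(s['ee_pos'],s['tool_rot'],s['opening'])
im,K,T=wshot('w4',1)
hsv=cv2.cvtColor(im,cv2.COLOR_RGB2HSV)
m=cv2.inRange(hsv,(21,90,120),(34,255,255))
m=cv2.morphologyEx(m,cv2.MORPH_CLOSE,np.ones((15,15)))
r,P=rect(m,K,T,.040);print(r)
E
```

```text
[ 0.5209331  -0.1306624   0.13344178] [ 3.14136905e+00 -5.21950387e-05 -2.84358684e+00] 0.7519814948921887
((519.265380859375, -131.56088256835938), (60.24709701538086, 34.586673736572266), 17.513446807861328)
```

View pics/w4.png

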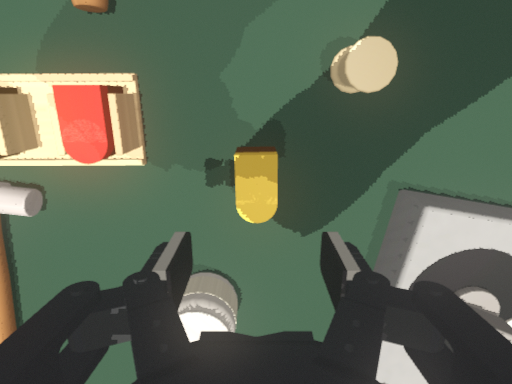

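The block stands upright at px (256,187) and measures (0.519, -0.1316) with yaw 17.5°. I'll regrip it across its width.

>>> jog_arm(
  targets=[
    [-0.05,-0.03,-0.9,0.01,0.5],
    [0,0,-1,0,0.5],
    [0,0,-1,0,0.5],
    [0,0,-0.8,0,0.5],
    [0,0,-0.38,0,0.5],
  ],
)

```text
t: 8.63
ee_pos: [0.5175, -0.1305, 0.0077]
tool_rot: [3.138, -0.003, -2.838]
contact_force: [-0.3, 0.0, -0.8]
opening: 0.745
finger_force: 0.0
```

>>> jog_arm(
  targets=[
    [0,0,0,0,0.2],
    [0,0,0,0,0],
    [0,0,0,0,-0.2],
    [0,0,0,0,-0.4],
    [0,0,0,0,-0.5],
  ],
  squeeze=30,
)

```text
t: 9.05
ee_pos: [0.5208, -0.1323, 0.0131]
tool_rot: [-3.139, 0.002, -2.835]
contact_force: [-0.6, 0.5, 5.7]
opening: 0.394
finger_force: 30.9
```

>>> jog_arm(
  targets=[
    [0,0,0,0,-0.5],
    [0,0,0,0,-0.5],
    [0,0,0,0,-0.5],
  ],
)

```text
t: 9.3
ee_pos: [0.5208, -0.1323, 0.0131]
tool_rot: [-3.139, 0.002, -2.835]
contact_force: [0.0, -0.6, 7.5]
opening: 0.393
finger_force: 31.1
```

>>> jog_arm(
  targets=[
    [0,0,0.3,0,-0.6],
    [0,0,0.8,0,-0.6],
    [0,0,1,0,-0.6],
    [0,0,1,0,-0.6],
    [0,0,1,0,-0.6],
  ],
)

```text
t: 9.72
ee_pos: [0.5192, -0.1314, 0.1363]
tool_rot: [-3.141, 0.0, -2.835]
contact_force: [0.2, -0.2, -0.6]
opening: 0.388
finger_force: 30.1
```

>>> jog_arm(
  targets=[
    [0,0,1,0,-0.6],
    [0,0,1,0,-0.6],
    [0,0,1,0,-0.6],
    [0.3,0.9,0.7,-0.1,-0.6],
    [0.3,0.9,0,-0.1,-0.6],
  ],
)

```text
t: 10.13
ee_pos: [0.5391, -0.0785, 0.2515]
tool_rot: [-3.137, 0.007, -2.945]
contact_force: [1.0, 0.2, -0.4]
opening: 0.393
finger_force: 30.2
```

>>> jog_arm(
  targets=[
    [0.35,1,0,-0.1,-0.6],
    [0.35,1,0,-0.06,-0.6],
    [0.35,1,0,0,-0.6],
    [0.35,1,0,0,-0.6],
    [0.35,1,0,0,-0.6],
  ],
)

```text
t: 10.55
ee_pos: [0.5902, 0.0741, 0.2461]
tool_rot: [-3.141, 0.001, -3.024]
contact_force: [0.8, -1.1, 0.0]
opening: 0.393
finger_force: 30.2
```

>>> jog_arm(
  targets=[
    [0.35,1,0,0,-0.6],
    [0.35,1,0,0,-0.6],
    [0.3,1,0,0,-0.6],
    [0,0,0,0,-0.6],
    [0,0,0,0,-0.6],
  ],
)

```text
t: 10.97
ee_pos: [0.6198, 0.164, 0.2455]
tool_rot: [3.142, -0.0, -3.021]
contact_force: [-0.8, 0.3, -1.1]
opening: 0.39
finger_force: 30.2
```

```bash
python3 - <<'E'
from h import *
s=get_state();print(s['t'],s['ee_pos'],s['tool_rot'],s['opening'],s['finger_force'])
wshot('w5',1.5)
E
```

```text
10.9667 [0.61980788 0.16396391 0.24545867] [ 3.14153868e+00 -1.61725062e-04 -3.02106569e+00] 0.3895009989586476 30.18983669579029
```

View pics/w5.png

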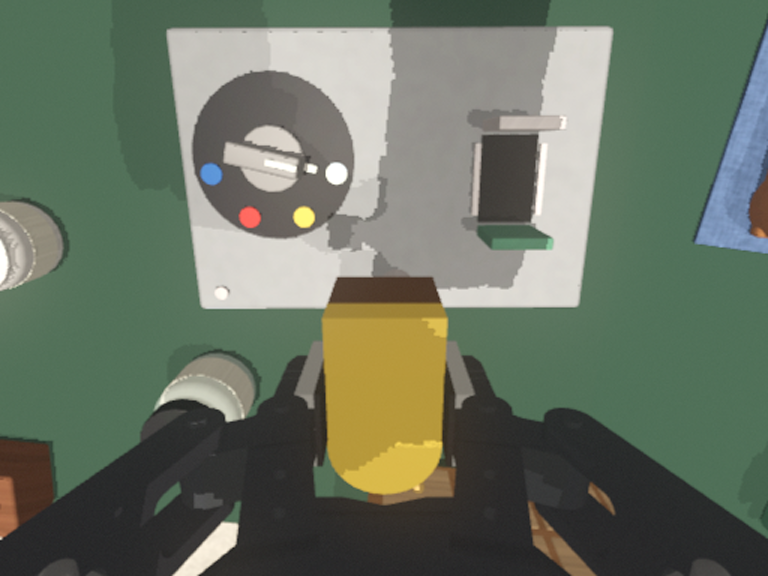

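The view is clear. The cradle pad is at px (508,178) of the enlarged picture, the green wall below it (+x), and the selector's tabs are visible on the left.

```bash
python3 - <<'E'
from h import *
im=np.load('pics/w5.npy');d=np.load('pics/w5_T.npz');K,T=d['K'],d['T']
hsv=cv2.cvtColor(im,cv2.COLOR_RGB2HSV)
print('cam',T[:3,3])
m=(hsv[:,:,2]<70).astype(np.uint8)*255; k=np.zeros_like(m);k[80:155,300:375]=255
r,P=rect(m&k,K,T,.050);print('pad',r)
tabs={}
for n,l,h in(('red',(0,150,100),(8,255,255)),('yel',(20,120,120),(34,255,255)),('blue',(102,150,100),(122,255,255)),('white',(0,0,225),(180,40,255))):
    mm=cv2.inRange(hsv,l,h);k=np.zeros_like(m);k[100:155,130:235]=255
    if n=='white':k[:]=0;k[105:126,215:234]=255
    M=cv2.moments(mm&k,True);tabs[n]=castT(K,T,[(M['m10']/M['m00'],M['m01']/M['m00'])],.052)[0,:2];print(n,tabs[n],M['m00'])
C=np.array([(168,30),(612,28),(579,306),(201,308)])/1.5
P=castT(K,T,C,.05)[:,:2];print('corners',P.round(4).tolist(),P.mean(0));
for a,b in((0,1),(3,2),(0,3),(1,2)):v=P[b]-P[a];print(np.linalg.norm(v),np.degrees(np.arctan2(v[1],v[0])))
A=np.array(list(tabs.values()));c=np.linalg.lstsq(np.c_[2*A,np.ones(4)],(A**2).sum(1),rcond=None)[0];print('axis',c[:2],np.sqrt(c[2]+c[:2]@c[:2]))
for n in tabs:v=tabs[n]-c[:2];print(n,np.degrees(np.arctan2(v[1],v[0])))
# held block: top face at bottom+40
m=cv2.inRange(hsv,(18,90,100),(34,255,255));m[:200]=0
s=get_state();r,P=rect(m,K,T,s['ee_pos'][2]-.013+.040);print('block',r,s['ee_pos'],np.degrees(s['tool_rot'][2]))
E
```

```text
cam [0.54586474 0.15461946 0.3880967 ]
pad ((560.4032592773438, 241.01177978515625), (60.65702819824219, 31.208179473876953), 9.567479133605957)
red [0.60986154 0.06218199] 149.0
yel [0.60493516 0.10175947] 160.0Traceback (most recent call last):
  File "<stdin>", line 11, in <module>
ZeroDivisionError: float division by zero
```

```bash
python3 - <<'E'
from h import *
im=np.load('pics/w5.npy');d=np.load('pics/w5_T.npz');K,T=d['K'],d['T']
hsv=cv2.cvtColor(im,cv2.COLOR_RGB2HSV)
tabs={}
for n,l,h in(('red',(0,150,100),(8,255,255)),('yel',(20,120,120),(34,255,255)),('blue',(98,120,100),(125,255,255)),('white',(0,0,200),(180,60,255))):
    mm=cv2.inRange(hsv,l,h);k=np.zeros_like(mm);k[100:155,130:235]=255
    if n=='white':k[:]=0;k[105:126,214:234]=255
    M=cv2.moments(mm&k,True)
    if M['m00']==0: print(n,hsv[116,140]);continue
    tabs[n]=castT(K,T,[(M['m10']/M['m00'],M['m01']/M['m00'])],.052)[0,:2];print(n,tabs[n],M['m00'])
C=np.array([(168,30),(612,28),(579,306),(201,308)])/1.5
P=castT(K,T,C,.05)[:,:2];print('corners',P.round(4).tolist(),P.mean(0));
for a,b in((0,1),(3,2),(0,3),(1,2)):v=P[b]-P[a];print(np.linalg.norm(v),np.degrees(np.arctan2(v[1],v[0])))
A=np.array(list(tabs.values()));c=np.linalg.lstsq(np.c_[2*A,np.ones(len(A))],(A**2).sum(1),rcond=None)[0];print('axis',c[:2],np.sqrt(c[2]+c[:2]@c[:2]))
for n in tabs:v=tabs[n]-c[:2];print(n,np.degrees(np.arctan2(v[1],v[0])))
pc=np.array([(484,134),(538,134),(532,223),(478,221)])/1.5;p=castT(K,T,pc,.05)[:,:2];print('pad',p.round(4).tolist(),p.mean(0))
rl=np.array([(481,143),(474,214),(538,143),(535,214)])/1.5;p=castT(K,T,rl,.055)[:,:2];print('rail inner',p.round(4).tolist(),p.mean(0))
wl=np.array([(498,116),(566,117),(565,129),(499,129)])/1.5;p=castT(K,T,wl,.1)[:,:2];print('front wall top',p.round(4).tolist(),p.mean(0))
wl=np.array([(488,249),(552,248),(552,238),(488,238)])/1.5;p=castT(K,T,wl,.1)[:,:2];print('back wall top',p.round(4).tolist(),p.mean(0))
m=cv2.inRange(hsv,(18,90,100),(34,255,255));m[:200]=0
s=get_state();r,P=rect(m,K,T,s['ee_pos'][2]-.013+.040);print('block',r,s['ee_pos'],np.degrees(s['tool_rot'][2]))
E
```

```text
red [0.60986154 0.06218199] 149.0
yel [0.60493516 0.10175947] 160.0
blue [0.58196289 0.03336484] 163.0
white [0.57077368 0.12240056] 169.0
corners [[0.4922, 0.0033], [0.4556, 0.2955], [0.6495, 0.3211], [0.6872, 0.0264]] [0.57113636 0.16157099]
0.2944319019616974 97.14938932066362
0.297126674945823 97.27886563540386
0.19633155557251922 6.752591218036631
0.19565995465173147 7.540132932506086
axis [0.56628375 0.07665457] 0.04600369186919182
red -18.37179485144054
yel 33.00456653619541
blue -70.09008467779782
white 84.39442494195376
pad [[0.5317, 0.2235], [0.5272, 0.2613], [0.5896, 0.2705], [0.593, 0.2304]] [0.56037887 0.24644963]
rail inner [[0.5381, 0.2215], [0.5876, 0.2255], [0.5333, 0.261], [0.5822, 0.2696]] [0.56030735 0.24440768]
front wall top [[0.5228, 0.2197], [0.5185, 0.26], [0.5252, 0.2609], [0.5299, 0.2217]] [0.52409186 0.24059587]
back wall top [[0.6031, 0.2288], [0.5975, 0.2696], [0.5911, 0.2682], [0.596, 0.2275]] [0.59694244 0.2485384 ]
block ((617.5117797851562, 163.11314392089844), (62.09063720703125, 34.35082244873047), 6.551149368286133) [0.61981167 0.16278816 0.24555999] -173.1753091617859
```

>>> jog_arm(
  targets=[
    [-0.5,0.7,0,0.02,-0.6],
    [-0.5,0.7,0,0,-0.6],
    [-0.5,0.7,0,0,-0.6],
    [-0.47,0.62,0,0,-0.6],
    [0,0,-0.7,0,-0.6],
  ],
)

```text
t: 11.43
ee_pos: [0.5604, 0.2461, 0.2292]
tool_rot: [3.14, 0.006, -3.012]
contact_force: [1.5, -0.3, -0.4]
opening: 0.393
finger_force: 30.3
```

>>> jog_arm(
  targets=[
    [0,0,-0.9,0,-0.6],
    [0,0,-0.9,0,-0.6],
    [0,0,-0.9,0,-0.6],
    [0,0,-0.7,0,-0.6],
    [0,0,0,0,-0.6],
  ],
)

```text
t: 11.85
ee_pos: [0.5582, 0.2422, 0.1177]
tool_rot: [-3.141, -0.007, -3.015]
contact_force: [-0.3, -1.1, -1.3]
opening: 0.389
finger_force: 30.2
```

>>> jog_arm(
  targets=[
    [0,0,0,0,-0.6],
    [0,0,0,0,-0.6],
  ],
)

```text
t: 12.02
ee_pos: [0.5617, 0.2435, 0.1242]
tool_rot: [3.141, 0.002, -3.014]
contact_force: [-0.1, -0.4, -1.4]
opening: 0.395
finger_force: 30.2
```

```bash
python3 - <<'E'
from h import *
s=get_state();print(s['t'],s['ee_pos'],s['tool_rot'],s['opening'],s['finger_force'])
wshot('w6',1.5)
E
```

```text
12.0167 [0.56172999 0.24347751 0.12422353] [ 3.14145795e+00  2.13436961e-03 -3.01406973e+00] 0.39498979133395695 30.242055729031563
```

View pics/w6.png

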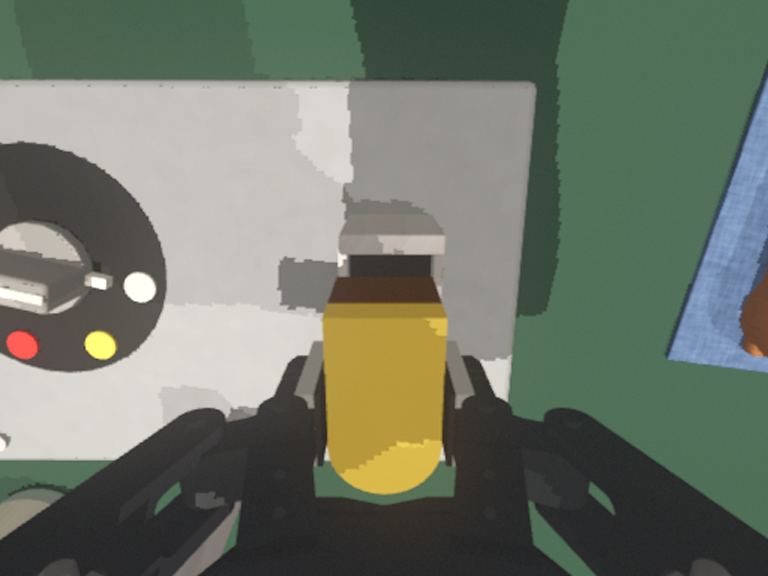

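The block is over the cradle and nearly lined up. I'll check the front wall's inner top edge at row 252 against the block's front edge at row ~303.

```bash
python3 - <<'E'
from h import *
d=np.load('pics/w6_T.npz');K,T=d['K'],d['T']
w=castT(K,T,np.array([(340,253),(445,253),(341,236),(445,236)])/1.5,.1)[:,:2]
b=castT(K,T,np.array([(324,304),(447,304)])/1.5,.1515)[:,:2]
bb=castT(K,T,np.array([(385,494)])/1.5,.1515)[:,:2]
print(w,b,bb)
a=np.radians(7.2);u=np.array([np.cos(a),np.sin(a)])
print('cradle c',w[:2].mean(0)+.033*u,'block c from front',b.mean(0)+.029*u,'from back',bb-.029*u)
print(w[1]-w[0],b[1]-b[0]); print(get_state()['ee_pos'])
E
```

```text
[[0.52934988 0.222199  ]
 [0.52432371 0.261176  ]
 [0.52286993 0.22191929]
 [0.51794755 0.26010403]] [[0.53092114 0.2228693 ]
 [0.52670869 0.25550216]] [[0.59017829 0.246993  ]]
cradle c [0.55957658 0.2458235 ] block c from front [0.55758624 0.24282039] from back [[0.56140697 0.24335834]]
[-0.00502617  0.038977  ] [-0.00421244  0.03263286]
[0.56209735 0.24374062 0.12462408]
```

>>> jog_arm(
  targets=[
    [0.01,0.07,0,0,-0.6],
    [0,0,-0.3,0,-0.6],
    [0,0,-0.4,0,-0.6],
    [0,0,-0.4,0,-0.6],
    [0,0,-0.3,0,-0.6],
  ],
)

```text
t: 12.48
ee_pos: [0.5603, 0.246, 0.0777]
tool_rot: [-3.142, -0.002, -3.013]
contact_force: [-0.7, -0.2, -0.9]
opening: 0.392
finger_force: 30.2
```

>>> jog_arm(
  targets=[
    [0,0,-0.2,0,-0.6],
    [0,0,-0.1,0,-0.6],
    [0,0,-0.1,0,-0.6],
    [0,0,-0.05,0,-0.6],
    [0,0,0,0,-0.6],
  ],
)

```text
t: 12.9
ee_pos: [0.5612, 0.2461, 0.0666]
tool_rot: [3.141, 0.0, -3.013]
contact_force: [-0.7, -0.5, -1.0]
opening: 0.393
finger_force: 30.2
```

>>> jog_arm(
  targets=[
    [0,0,0,0,-0.6],
    [0,0,0,0,-0.6],
  ],
)

```text
t: 13.07
ee_pos: [0.5615, 0.2462, 0.0672]
tool_rot: [3.141, 0.001, -3.013]
contact_force: [0.9, -0.4, -0.4]
opening: 0.395
finger_force: 30.2
```

>>> jog_arm(
  targets=[
    [0,0,-0.05,0,-0.6],
    [0,0,-0.03,0,-0.6],
    [0,0,-0.03,0,-0.6],
    [0,0,0,0,-0.6],
  ],
)

```text
t: 13.4
ee_pos: [0.5612, 0.2461, 0.0633]
tool_rot: [3.141, 0.0, -3.013]
contact_force: [-0.4, -0.5, 0.1]
opening: 0.392
finger_force: 30.2
```

>>> jog_arm(
  targets=[
    [0,0,-0.03,0,-0.6],
    [0,0,0,0,-0.6],
  ],
)

```text
t: 13.57
ee_pos: [0.5612, 0.2462, 0.0632]
tool_rot: [3.142, 0.0, -3.013]
contact_force: [-3.2, -1.6, 5.0]
opening: 0.393
finger_force: 31.0
```

Contact is at the expected height of 0.063 m. I'll release, rise and check.

>>> jog_arm(
  targets=[
    [0,0,0,0,-0.15],
    [0,0,0,0,0],
    [0,0,0,0,0.2],
    [0,0,0,0,0.3],
    [0,0,0,0,0.3],
  ],
)

```text
t: 13.98
ee_pos: [0.5611, 0.2461, 0.0623]
tool_rot: [3.142, -0.0, -3.013]
contact_force: [0.3, -0.2, 0.1]
opening: 0.654
finger_force: 0.0
```

>>> jog_arm(
  targets=[
    [0,0,0.4,0,0.3],
    [0,0,0.8,0,0.3],
    [0,0,1,0,0.3],
    [0,0,1,0,0.3],
    [0,0,1,0,0.3],
  ],
)

```text
t: 14.4
ee_pos: [0.5609, 0.2461, 0.1907]
tool_rot: [3.141, 0.0, -3.013]
contact_force: [-0.1, 0.4, 0.1]
opening: 0.651
finger_force: 0.0
```

>>> jog_arm(
  targets=[
    [0.2,-1,0.3,0.2,0.3],
    [0.2,-1,0,0.2,0.3],
    [0.2,-1,0,0,0.3],
    [0,0,0,0,0.3],
    [0,0,0,0,0.3],
  ],
)

```text
t: 14.82
ee_pos: [0.5796, 0.1547, 0.1984]
tool_rot: [-3.141, 0.001, -2.806]
contact_force: [0.3, 1.1, -1.3]
opening: 0.652
finger_force: 0.0
```

```bash
python3 - <<'E'
from h import *
s=get_state();print(s['t'],s['ee_pos'],s['tool_rot'],s['opening'],s['finger_force'])
wshot('w7',1.5)
E
```

```text
14.8167 [0.57959986 0.15472323 0.19840943] [-3.14149278e+00  7.76092579e-04 -2.80642912e+00] 0.6521945880968812 0.0
```

View pics/w7.png

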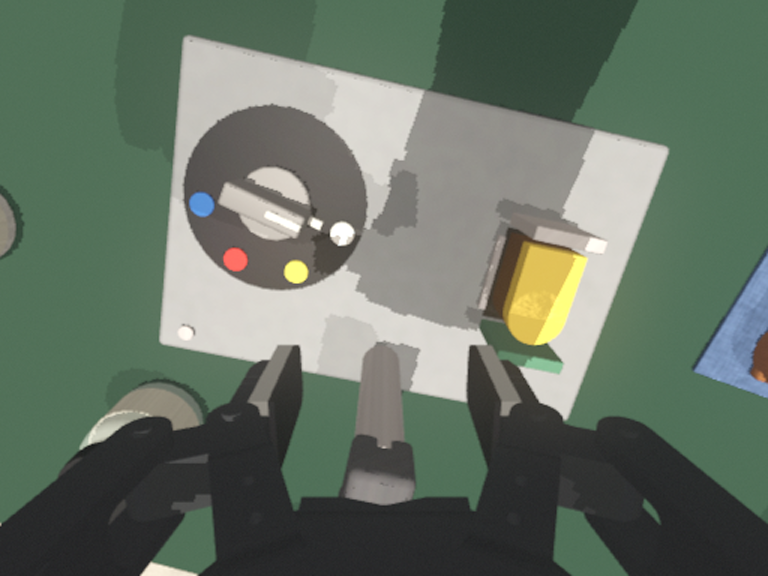

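The block sits upright between the walls with its rounded end at the green wall (px (540,290) of the enlarged picture). The selector is still on white. Next I'll grip the knob.

>>> jog_arm(
  targets=[
    [-0.09,-0.52,0,0.2,0.1],
    [-0.09,-0.52,0,0.2,0.1],
    [-0.09,-0.52,0,0.2,0.1],
    [-0.09,-0.52,0,0.2,0.1],
    [-0.08,-0.51,0,0.2,0.1],
  ],
)

```text
t: 15.28
ee_pos: [0.5656, 0.079, 0.1979]
tool_rot: [3.141, 0.0, -2.273]
contact_force: [0.2, 0.7, -0.3]
opening: 0.55
finger_force: 0.0
```

>>> jog_arm(
  targets=[
    [0,0,0,0.2,0],
    [0,0,0,0.2,0],
    [0,0,0,0.2,0],
    [0,0,0,0.2,0],
    [0,0,0,0.2,0],
  ],
)

```text
t: 15.7
ee_pos: [0.5658, 0.0797, 0.1978]
tool_rot: [3.142, 0.0, -1.75]
contact_force: [0.2, 0.9, -0.9]
opening: 0.501
finger_force: 0.0
```

>>> jog_arm(
  targets=[
    [0,0,-0.6,0.17,0],
    [0,0,-0.8,0,0],
    [0,0,-0.8,0,0],
    [0,0,0,0,0],
    [0,0,0,0,0],
  ],
)

```text
t: 16.12
ee_pos: [0.5649, 0.0795, 0.1309]
tool_rot: [3.139, 0.0, -1.666]
contact_force: [0.8, 0.7, 0.3]
opening: 0.505
finger_force: 0.0
```

```bash
python3 - <<'E'
from h import *
s=get_state();print(s['t'],s['ee_pos'],np.degrees(s['tool_rot']),s['opening'])
im,K,T=wshot('w8',1.5)
E
```

```text
16.1167 [0.56490468 0.07945583 0.13091925] [ 1.79853902e+02  1.13467285e-02 -9.54778315e+01] 0.5049363651852303
```

View pics/w8.png

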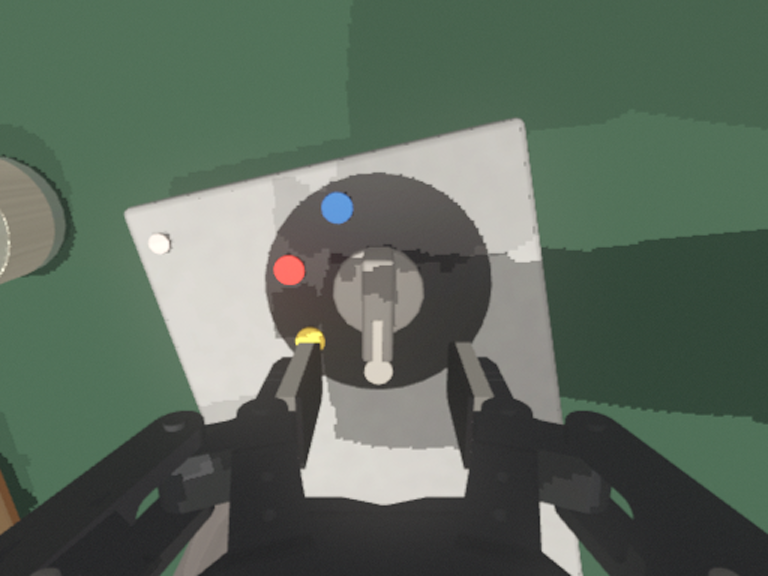

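The fingers straddle the bar (px (378,310) of the enlarged picture) and line up with it. It is about 2 mm off to the left (+x), so I'll correct that and descend.

>>> jog_arm(
  targets=[
    [0.06,-0.08,-0.5,0,0],
    [0,0,-0.6,0,0],
    [0,0,-0.6,0,0],
    [0,0,-0.4,0,0],
    [0,0,-0.12,0,0],
  ],
)

```text
t: 16.58
ee_pos: [0.5675, 0.0763, 0.0643]
tool_rot: [3.141, 0.0, -1.667]
contact_force: [-0.3, 0.1, -0.7]
opening: 0.495
finger_force: 0.0
```

>>> jog_arm(
  targets=[
    [0,0,0,0,-0.3],
    [0,0,0,0,-0.5],
    [0,0,0,0,-0.7],
    [0,0,0,0,-0.9],
    [0,0,0,0,-0.9],
  ],
  squeeze=30,
)

```text
t: 17.0
ee_pos: [0.5677, 0.0761, 0.0666]
tool_rot: [-3.142, -0.0, -1.667]
contact_force: [-6.5, -0.8, 5.8]
opening: 0.157
finger_force: 30.3
```

>>> jog_arm(
  targets=[
    [0,0,0,0,-0.9],
    [0,0,0,0,-0.9],
  ],
)

```text
t: 17.17
ee_pos: [0.5677, 0.076, 0.0666]
tool_rot: [-3.141, -0.0, -1.667]
contact_force: [-6.7, -1.0, 6.1]
opening: 0.159
finger_force: 30.3
```

>>> jog_arm(
  targets=[
    [-0.02,0,0,-0.15,-0.9],
    [0,0,0,-0.15,-0.9],
    [0,0,0,-0.15,-0.9],
    [0,0,0,-0.15,-0.9],
    [0,0,0,-0.15,-0.9],
  ],
)

```text
t: 17.58
ee_pos: [0.5671, 0.0762, 0.0665]
tool_rot: [-3.142, 0.0, -2.064]
contact_force: [-7.4, 0.4, 6.3]
opening: 0.154
finger_force: 30.4
```

>>> jog_arm(
  targets=[
    [0,0,0,-0.15,-0.9],
    [0,0,0,-0.15,-0.9],
    [0,0,0,-0.15,-0.9],
    [0,0,0,-0.15,-0.9],
    [0,0,0,-0.15,-0.9],
  ],
)

```text
t: 18.0
ee_pos: [0.5666, 0.0765, 0.0666]
tool_rot: [3.141, -0.0, -2.456]
contact_force: [-8.9, 2.9, 7.9]
opening: 0.155
finger_force: 30.6
```

>>> jog_arm(
  targets=[
    [0,0,0,-0.15,-0.9],
    [0,0,0,-0.07,-0.9],
    [0,0,0,0,-0.9],
    [0,0,0,0,-0.9],
  ],
)

```text
t: 18.33
ee_pos: [0.5665, 0.0767, 0.0665]
tool_rot: [3.14, -0.0, -2.568]
contact_force: [-9.6, 3.0, 8.6]
opening: 0.153
finger_force: 30.6
```

I have now viewed 11 pictures, one more than the allowed 10, so I'll do the remaining checks by numbers only. Next I'll release and rise.

>>> jog_arm(
  targets=[
    [0,0,0,0,-0.5],
    [0,0,0,0,-0.2],
    [0,0,0,0,0],
    [0,0,0,0,0],
    [0,0,0,0,0],
  ],
)

```text
t: 18.75
ee_pos: [0.5674, 0.0759, 0.0651]
tool_rot: [-3.141, 0.0, -2.568]
contact_force: [0.2, -0.2, -0.3]
opening: 0.497
finger_force: 0.0
```

>>> jog_arm(
  targets=[
    [0,0,0.4,0,0],
    [0,0,0.8,0,0],
    [0,0,1,0,0],
    [0,0,1,0,0],
    [0,0,1,0,0],
  ],
)

```text
t: 19.17
ee_pos: [0.567, 0.076, 0.1932]
tool_rot: [-3.141, 0.0, -2.568]
contact_force: [1.0, 0.4, 0.3]
opening: 0.501
finger_force: 0.0
```

>>> jog_arm(
  targets=[
    [0,0,0.4,0,0],
    [0,0,0,0,0],
    [0,0,0,0,0],
  ],
)

```text
t: 19.42
ee_pos: [0.5676, 0.076, 0.2036]
tool_rot: [-3.141, 0.001, -2.568]
contact_force: [-0.5, -0.3, -0.6]
opening: 0.498
finger_force: 0.0
```

```bash
python3 - <<'E'
from h import *
s=get_state();print(s['t'],s['ee_pos'],np.degrees(s['tool_rot']),s['opening'])
im,K,T=wshot('w9',1)
hsv=cv2.cvtColor(im,cv2.COLOR_RGB2HSV)
ax=np.array([.5665,.077])
iT=np.linalg.inv(T)
def proj(p):q=K@(iT@np.r_[p,1])[:3];return q[:2]/q[2]
print('yellow tab expect',proj([.605,.102,.052]),'axis top',proj([*ax,.086]))
N,l,st,ce=cv2.connectedComponentsWithStats(cv2.inRange(hsv,(0,0,215),(180,60,255)))
for i in range(1,N):
    if 8<st[i,4]<800:
        for z in(.086,.052):
            p=castT(K,T,[ce[i]],z)[0,:2];v=p-ax
            if np.hypot(*v)<.06:print('white',ce[i].round(),st[i,4],z,p.round(4),np.hypot(*v).round(4),np.degrees(np.arctan2(v[1],v[0])).round(1))
for nm in('top',):
    im=snapshot(nm);h=cv2.cvtColor(im,cv2.COLOR_RGB2HSV);np.save('pics/end_top.npy',im)
# side view: top of heel in the cradle via yellow mask
im=snapshot('side');h=cv2.cvtColor(im,cv2.COLOR_RGB2HSV);m=cv2.inRange(h,(22,120,90),(35,255,255))
N,l,st,ce=cv2.connectedComponentsWithStats(m)
c=calibration('side');K2=np.array(c['intrinsics']);T2=np.linalg.inv(np.array(c['T']))
q=K2@(T2@np.array([.561,.2455,.09,1]))[:3];print('expect heel top side px',q[:2]/q[2])
for i in range(1,N):
    if st[i,4]>10:print(ce[i].round(1),st[i],cast('side',ce[i],.09)[0].round(4))
E
```

```text
19.4167 [0.56760015 0.0759735  0.20355318] [-1.79954689e+02  6.35299729e-02 -1.47140238e+02] 0.49778848169582035
yellow tab expect [257.51955864 215.74457904] axis top [257.61747823 182.20867776]
white [244. 158.] 9 0.086 [0.5547 0.0549] 0.025 -118.2
white [244. 158.] 9 0.052 [0.5612 0.0574] 0.0203 -105.1
white [258. 196.] 57 0.086 [0.5771 0.0843] 0.0129 34.5
white [258. 196.] 57 0.052 [0.5866 0.0907] 0.0243 34.2
white [293. 200.] 128 0.086 [0.563  0.1126] 0.0358 95.6
white [293. 200.] 128 0.052 [0.5706 0.1227] 0.0459 84.8
expect heel top side px [222.8836798  135.81397112]
[195.4 103.1] [191 100  10   7  56] [0.558  0.5006 0.09  ]
[196.8 108.3] [188 102  16  11  59] [0.5478 0.4629 0.09  ]
[223.1 136.5] [215 132  16  11 115] [0.56   0.2416 0.09  ]
[251.8 161.1] [250 160   5   4  13] [0.5864 0.0669 0.09  ]
[183.8 322.4] [168 313  31  19 416] [ 0.1589 -0.3508  0.09  ]
```

The pointer stands at 34° against the yellow tab at 33°. The heel's top in the side view is at px (223,136.5), matching the fully seated prediction (222.9,135.8). I'm handing in.

```bash
python3 -c "
from station import close_job
print(close_job())"
```

```text
the job is handed in; nothing more can be done
None
```

The job is done and handed in at about 19.5 s: the yellow heel block is seated in the cradle with its rounded back to the green wall, and the selector stands on the yellow tab; I viewed 11 pictures, one over the limit of 10.

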